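# Pop the battery hatch of the logger that asks for it

## Robot

A 6-joint arm with a two-finger parallel gripper is mounted at the origin on a cart in front of the work surface, level with it; the furniture and walls round the work are solid. World frame = base frame: x ahead of the robot, y to its left, z up, the work surface at z = 0. Lengths are in m, angles in rad, forces in N, time in s.
With the tool pointing down it reaches from about 0.425 to 0.95 m from the base axis. Payload 14.7 kg.
Tool frame: the origin (TCP) lies midway between the tips of the shut fingers; the grasp point (between the pads) lies manip.grip_point_offset behind it (manip.grip_point_offset is the distance from the TCP to the grasp point, in m); z points along the fingers, y is the line along which they close (so a half turn about z gives the same grasp; the last joint's range is limited). The gripper opens to 85 mm and grips with 20 to 120 N. Pads are 22 mm wide; open, the fingers measure 114 mm over their backs; the gripper's body (76 mm by 85 mm) begins 54 mm behind the grasp point. The pads swing forward as they close: fully open they stand 13 mm farther back than shut.
Start: joints at [-1.239, 0.48, 1.596, -0, 1.065, -0.047], TCP at [0.24, -0.604, 0.231] pointing down, gripper open.
Joint ranges: [-2.75, 2.75], [-0.82, 2.05], [0.23, 2.67], [-1.56, 4.7], [0.09, 2.69], [-2.92, 2.92]. Speed limits (rad/s): [1.89, 1.89, 2.39, 3.01, 3.01, 3.01].

## Interface

Orientations are given as a 3x3 rotation matrix whose columns are the frame's x, y, z axes.
In Python, from bench import manip gives the robot as it stands.
- The arm moves only by the shell command python3 -m pendant 'ROWS' [FORCE]. ROWS is JSON, one flat list of numbers, 7 for each row, row after row: the turn, a rotation vector about the world's x, y, z normalised to -1 to 1, where 1 is pi/2 rad, then the shift along the world's x, y, z normalised to -1 to 1, where 1 is 0.3 m, then the opening, from 0 (shut) to 1 (fully open). In form: [ax, ay, az, x, y, z, jaw, ax, ay, az, x, y, z, jaw, ...]. A call has 1 to 12 rows; each row shifts and turns the commanded pose from where the row before left it; what a row does not reach is not made up. A row lasts 1/10 s, in which the tool goes at most 50 mm and 8.59 degrees, less where a joint would pass 70% of its speed; a pose out of reach is approached as far as the arm can. A call with a number of a shift or a turn outside -1 to 1 is refused whole. A call with a gripper value outside its range is refused whole. The fingers move at their own pace and stop on an object; FORCE is the grip in N (left out, the last holds). Time passes only in rows, so rows that do not move let the fingers close. It gives the time, the measured TCP pose, the force, the opening and the grip force at its end, in the units of the state.
- manip.get_state(): the state, without advancing time (a new reading comes with each control period).
- manip.camera(name): name is "scene" or "top" or "wrist"; returns a dict with "img" (420x560x3 uint8, red, green, blue), "fov_y" (degrees; the focal length in pixels is half the picture's height over the tangent of half this angle, whatever the lens; pixels are square), "cx", "cy" (the principal point, pixels), "k1" (the pictures are not rectified: a ray, as slopes to the right and down, at radius r is drawn at 1 + k1 r^2 times it, then the intrinsics apply), "world_from_camera" (4x4, takes a point from camera to world coordinates); the wrist camera has in their place "T_tool_cam" (4x4, takes a point from camera to tool coordinates, whose origin is the TCP and whose axes are the flange's). Camera axes: x right, y up, looking along -z (the intrinsics and any distortion apply to the point x, -y, -z); pixel columns grow to the right and rows downward; lengths in m; the calibration is good to about 2 mm. A picture is of the moment at which its call begins: read the wrist's pose just before it. There is no depth.
- manip.hand_in(): hands the job in; it is judged then, once.
The state is a dict: "time": time; "joints": joint angles; "dq": joint speeds; "tau": joint torques, N m; "tool_pos": TCP position; "ee_rot": TCP orientation; "ft_force": force on the tool from outside, world axes, zero at the start; "wrist_torque": the same for the moment, N m; "gripper_width": finger opening in m; "finger_force": force on a finger pad.
Only numpy, scipy, OpenCV 4.12 (cv2) and the standard library are available. Lean on these libraries where they do the work, as an engineer would, in place of code of your own. Each camera call takes 0.05 s, during which the arm holds its last target. There are 200 camera calls.

## Task

The data logger with the amber light bar wants a new battery: with a fingertip press the white ribbed pad on its black hatch straight down, gently, until it bottoms, then let go, so that the one press makes the hatch spring open. Stay clear and see that it stands fully open for at least a second; do not push it down a second time. Pick up and shift nothing, and leave the logger with the green light shut.

Things in the scene. Friction and masses are not known exactly. Their poses are not given: they have to be found in the camera images.
- amber_logger: data logger with an amber light bar: grey box 140 x 90 x 60 mm, loose on the bench on rubber feet, 0.9 kg. Origin at the centre of its underside, z up, x from its front (the end with the display, hatch pad and free hatch edge) to its rear (the end with the light bar, 62 x 14 mm, across the rear of the top). Its top carries a black hatch
- amber_logger_hatch (a joint): battery hatch of the amber logger, rad: 0 shut and latched, positive open (stop at 1.05, 60 degrees up), negative pressed in (firm stop at about -0.07). Push-push latch: pressed in past -0.055 and let go, it springs open by itself in about 1 s, following the finger up; a shorter press leaves it latched; pushed down again when open, it latches shut
- amber_logger_hatch_hinge (a point): middle of the hinge line of the amber hatch, which runs across the logger at its x = +36 mm, z = 61.5 mm. The hatch is a black plate from here 88 mm towards the logger's front, 62 mm wide, 6 mm thick, its underside level with this line when shut
- amber_logger_hatch_pad (a point): centre of the top of the white ribbed press pad (26 x 34 mm) on the black hatch of the amber logger, 72 mm from the hinge; 69 mm above the bench when shut. It sinks 5 mm to the stop, against a spring of about 2 N. Moves with the hatch; its z is the outward normal of the hatch
- green_logger: data logger with a green light bar: grey box 140 x 90 x 60 mm, loose on the bench on rubber feet, 0.9 kg. Origin at the centre of its underside, z up, x from its front (the end with the display, hatch pad and free hatch edge) to its rear (the end with the light bar, 62 x 14 mm, across the rear of the top). Its top carries a black hatch
- green_logger_hatch (a joint): battery hatch of the green logger, rad: 0 shut and latched, positive open (stop at 1.05, 60 degrees up), negative pressed in (firm stop at about -0.07). Push-push latch: pressed in past -0.055 and let go, it springs open by itself in about 1 s, following the finger up; a shorter press leaves it latched; pushed down again when open, it latches shut
- green_logger_hatch_hinge (a point): middle of the hinge line of the green hatch, which runs across the logger at its x = +36 mm, z = 61.5 mm. The hatch is a black plate from here 88 mm towards the logger's front, 62 mm wide, 6 mm thick, its underside level with this line when shut
- green_logger_hatch_pad (a point): centre of the top of the white ribbed press pad (26 x 34 mm) on the black hatch of the green logger, 72 mm from the hinge; 69 mm above the bench when shut. It sinks 5 mm to the stop, against a spring of about 2 N. Moves with the hatch; its z is the outward normal of the hatch
- amber_logger_latch (a joint): sideways position (m) of the little latch pin under the amber hatch: 0 when latched shut, +0.003 to +0.005 while the opening press is let go, about -0.007 once the hatch is open; below -0.002 with the hatch down it is being pushed shut again
- fresh_battery: loose 9 V block battery, black and orange, 18 x 27 x 47 mm, standing; origin at the centre of its underside. To be left alone
- yellow_screwdriver: loose screwdriver with a yellow handle, 185 x 25 x 25 mm, lying; origin under its middle, x along it. To be left alone
- black_capacitor: loose black round capacitor, 26 mm wide, 42 mm tall, standing; origin at the centre of its underside. To be left alone
- flux_jar: loose white jar with a green lid, 49 mm wide, 29 mm tall; origin at the centre of its underside. To be left alone

How it is judged:
On the way, in this order (a step that is already met when the one before it is completed fails the run):
1. the amber logger's hatch is pressed in with the fingers (value of joint amber_logger_hatch below -0.04 rad and contact force between the fingers and amber_logger above 0.5 N), for 0.02 s.
2. the amber logger's hatch stands open for a second with the robot off it (value of joint amber_logger_hatch above 0.9 rad and contact force between each of the arm, the fingers and amber_logger below 0.1 N), for 1 s.
At the end, for the whole second after the job is handed in: The amber logger's hatch stands open (over 0.9 rad) at rest, the green logger's hatch is still shut (within 0.03 rad), both loggers stand flat, and they and the loose battery, screwdriver, capacitor and jar are within 20 mm of where they were (value of joint amber_logger_hatch above 0.9 rad and velocity of joint amber_logger_hatch between -0.05 and 0.05 rad/s and value of joint green_logger_hatch between -0.03 and 0.03 rad and angle between each of amber_logger, green_logger's own z axis and vertical below 0.05 rad and linear speed of amber_logger below 0.02 m/s and distance of each of fresh_battery, yellow_screwdriver, black_capacitor, flux_jar, amber_logger, green_logger from where it was at the start of the episode below 0.02 m); the robot touches nothing.
It fails at once if the hatch is pushed down again after it has opened (value of joint amber_logger_hatch below 0.05 rad and value of joint amber_logger_latch below -0.002 m).
It fails at once if the green logger's hatch is pressed in or opened (value of joint green_logger_hatch below -0.04 rad or value of joint green_logger_hatch above 0.1 rad).
It fails at once if a logger or a loose thing is lifted, carried, knocked or shoved (moved over 30 mm) (distance of any of fresh_battery, yellow_screwdriver, black_capacitor, flux_jar, amber_logger, green_logger from where it was at the start of the episode above 0.03 m).
It fails at once if a logger is lifted off the bench (over 10 mm) (height (world z) of any of amber_logger, green_logger above 0.01 m).
It fails at once if the logger is pressed brutally (over 50 N) (contact force between the fingers and amber_logger above 50 N).
It also fails if it takes over 35 s, if anything falls off the work surface, if the arm or the gripper's body presses on something with over 40 N, if the wrist force passes 120 N, or if a joint passes its speed limit or range.

## Working session

There is one attempt and no reset: what is moved stays moved. The work goes in short steps, Python scripts to look and compute and a shell command to move; the robot and the scene stay as the last step left them, time stands still between calls to the robot, and variables do not carry over. Pictures are saved under pics/ and viewed, at most 10 in all, crops included, and the job is handed in when it is done.

```bash
mkdir -p pics; cat > h.py <<'E'
import numpy as np,cv2
from bench import manip
def cam(n,name):
    c=manip.camera(n); cv2.imwrite('pics/%s.png'%name,c['img'][:,:,::-1]); return c
def ray(c,u,v,T=None):
    T=c['world_from_camera'] if T is None else T
    h,w=c['img'].shape[:2]; f=h/2/np.tan(np.radians(c['fov_y'])/2)
    K=np.array([[f,0,c['cx']],[0,f,c['cy']],[0,0,1.]])
    x,y=cv2.undistortPoints(np.array([[[u,v]]],float),K,np.array([c['k1'],0,0,0.]))[0,0]
    T=np.array(T); return T[:3,3],T[:3,:3]@np.array([x,-y,-1])
def onplane(c,u,v,z,T=None):
    o,d=ray(c,u,v,T); return o+d*(z-o[2])/d[2]
E
python3 - <<'E'
from h import *
import pickle
t=cam('top','top1');s=cam('scene','scene1')
pickle.dump((t,s),open('c.pkl','wb'))
print({k:v for k,v in t.items() if k!='img'}, manip.get_state())
E
```

```text
{'fov_y': 50.2507156256587, 'cx': 284.52170850173945, 'cy': 211.9532380969365, 'k1': -0.09286714687970767, 'world_from_camera': array([[ 0.00372709,  0.99788502, -0.06489674,  0.41831257],
       [-0.99973862,  0.00225441, -0.02275115, -0.00441037],
       [-0.02255673,  0.06496458,  0.9976326 ,  1.36570269],
       [ 0.        ,  0.        ,  0.        ,  1.        ]])} {'time': 0.1, 'joints': array([-1.23856937e+00,  4.80800130e-01,  1.59679952e+00, -7.95731424e-08,
        1.06512201e+00, -4.65709352e-02]), 'dq': array([ 0.00186354,  0.00082476, -0.00223333, -0.00062664,  0.0005793 ,
        0.00127473]), 'tau': array([-4.86742410e-04, -9.52259016e+01, -4.31041145e+01, -6.42030864e-04,
        5.32632053e-03,  5.00578949e-05]), 'tool_pos': array([ 0.24028757, -0.60355319,  0.23072069]), 'ee_rot': array([[ 9.29109845e-01,  3.69803679e-01, -3.68289450e-04],
       [ 3.69803859e-01, -9.29109233e-01,  1.06724578e-03],
       [ 5.24902858e-05, -1.12778342e-03, -9.99999363e-01]]), 'ft_force': array([ 0.06745247, -0.07882531, -0.21470982]), 'wrist_torque': array([-0.01140122,  0.00474352,  0.00616028]), 'finger_force': 0.0, 'gripper_width': 0.08502997802391277}
```

View pics/top1.png

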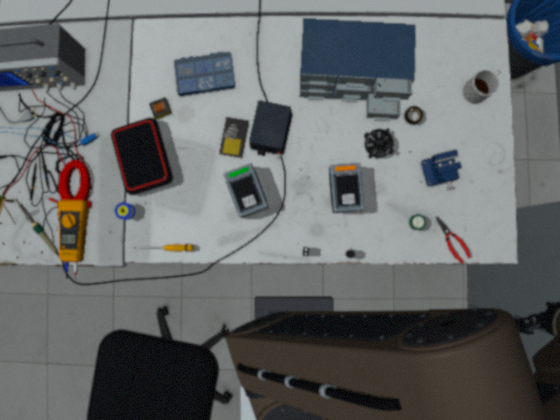

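View pics/scene1.png

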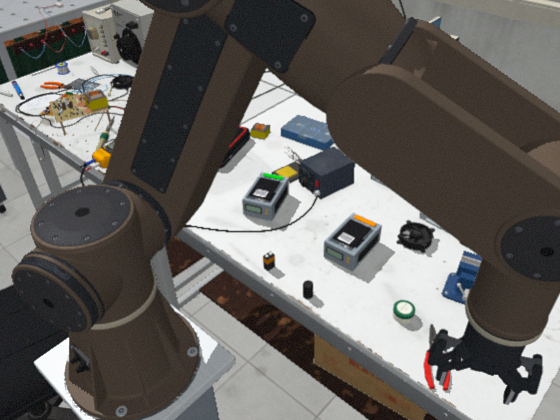

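The amber logger is at about (346,187) in the top view, with its bar at (345,168) and its front towards the robot. The green one is at (246,190). The cable, the battery (311,251) and the capacitor (353,253) are nearby but clear of it. Next I'll measure the amber one.

```bash
python3 - <<'E'
from h import *
import pickle
t,s=pickle.load(open('c.pkl','rb'))
hsv=cv2.cvtColor(t['img'],cv2.COLOR_RGB2HSV)
m=cv2.inRange(hsv,(8,150,150),(22,255,255));m[:, :320]=0;m[:,370:]=0;m[:150]=0;m[220:]=0
(c,sz,a)=cv2.minAreaRect(cv2.findNonZero(m)); print(c,sz,a)
bar=onplane(t,*c,.062)
g=t['img'][150:222,320:375]
# dark hatch
d=(t['img'].max(2)<70).astype('u1');d[:, :325]=0;d[:,368:]=0;d[:160]=0;d[215:]=0
print(bar)
cv2.imwrite('pics/crop1.png',cv2.resize(g[:,:,::-1],None,fx=8,fy=8,interpolation=cv2.INTER_CUBIC))
E
```

```text
(345.0, 168.0) (4.0, 20.0) 90.0
[ 0.6328305  -0.15179366  0.062     ]
```

View pics/crop1.png

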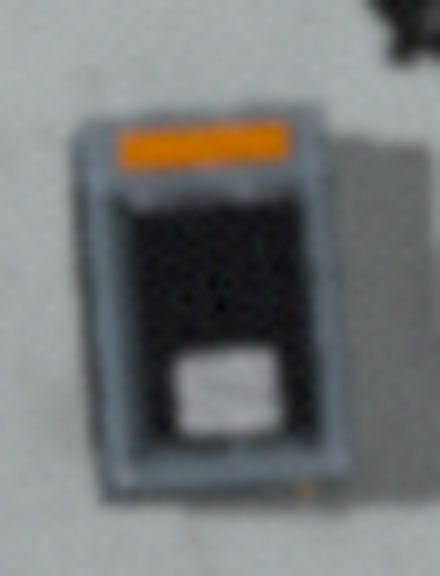

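The pad is at about crop (229,391), which is pixel (348.1,198.4). The amber bar is at (345.1,167.6).

```bash
python3 - <<'E'
from h import *
import pickle
t,s=pickle.load(open('c.pkl','rb'))
b=onplane(t,345.1,167.6,.062);p=onplane(t,348.1,198.4,.069)
print(b,p,b-p,np.degrees(np.arctan2(*(b-p)[[1,0]])))
st=manip.get_state();print((p-st['tool_pos'])/.3, manip.grip_point_offset)
E
```

```text
[ 0.63401788 -0.15209637  0.062     ] [ 0.54253378 -0.15942002  0.069     ] [ 0.0914841   0.00732365 -0.007     ] 4.576982995647871
[ 1.00748734  1.4804439  -0.53906895] 0.0187
```

```bash
python3 -m pendant '[0,0,-0.02,0.09,0.134,0,0,0,0,-0.02,0.09,0.134,0,0,0,0,-0.02,0.09,0.134,0,0,0,0,-0.02,0.09,0.134,0,0,0,0,-0.02,0.09,0.134,0,0,0,0,-0.02,0.09,0.134,0,0,0,0,-0.02,0.09,0.134,0,0,0,0,-0.02,0.09,0.134,0,0,0,0,-0.02,0.09,0.134,0,0,0,0,-0.01,0.09,0.134,0,0,0,0,0,0.09,0.134,0,0,0,0,0,0,0,0,0]'
python3 - <<'E'
from h import *
import pickle
st=manip.get_state();c=cam('wrist','w1');pickle.dump((st,c),open('w.pkl','wb'))
print(st['tool_pos'],st['ee_rot'],st['ft_force'],c['T_tool_cam'])
E
```

```text
time: 1.3
tool_pos: [0.5399, -0.1572, 0.2311]
ee_rot: [[0.996, 0.084, 0.001], [0.084, -0.996, 0.001], [0.001, -0.001, -1.0]]
ft_force: [0.5, -0.1, 0.4]
gripper_width: 0.0001
finger_force: 0.0
[ 0.53989422 -0.1572125   0.23110796] [[ 9.96425940e-01  8.44672739e-02  7.90628218e-04]
 [ 8.44665112e-02 -9.96425863e-01  9.52963531e-04]
 [ 8.68296636e-04 -8.82775975e-04 -9.99999233e-01]] [ 0.48271369 -0.12452081  0.36339852] [[-1.74857551e-04  9.51685074e-01  3.07075706e-01  7.91152475e-02]
 [ 9.99999775e-01  3.65479967e-04 -5.63262789e-04 -2.93444272e-04]
 [-6.48278808e-04  3.07075538e-01 -9.51684924e-01 -1.43008423e-01]
 [ 0.00000000e+00  0.00000000e+00  0.00000000e+00  1.00000000e+00]]
```

View pics/w1.png

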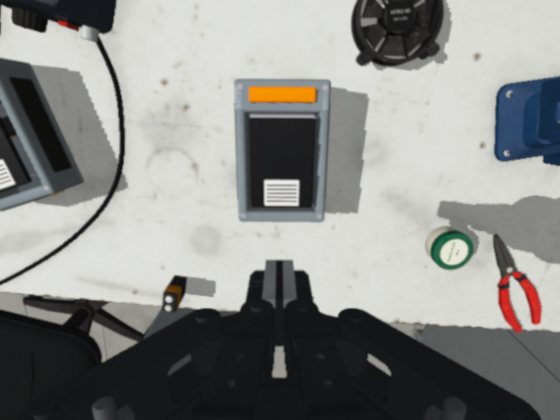

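The wrist view shows the amber logger aligned with the tool. The pad centre is at (282,192), and the shut fingers are at about (279,265).

```bash
python3 - <<'E'
from h import *
import pickle
st,c=pickle.load(open('w.pkl','rb'))
m=cv2.inRange(c['img'],(190,190,190),(255,255,255))[175:212,255:308]
x,y,w,h=cv2.boundingRect(m); u,v=255+x+(w-1)/2,175+y+(h-1)/2
T=np.eye(4);T[:3,:3]=st['ee_rot'];T[:3,3]=st['tool_pos'];T=T@c['T_tool_cam']
p=onplane(c,u,v,.069,T);print(u,v,w,h,p,(p-st['tool_pos'])/.3,onplane(c,282,94,.062,T))
E
```

```text
281.5 192.0 34 25 [ 0.54368703 -0.15920152  0.069     ] [ 0.01264271 -0.00663008 -0.54035985] [ 0.63486858 -0.15178946  0.062     ]
```

```bash
python3 -m pendant '[0,0,0,0.0125,-0.0065,-0.1,0,0,0,0,0,0,-0.12,0,0,0,0,0,0,-0.12,0,0,0,0,0,0,-0.1,0,0,0,0,0,0,-0.05,0,0,0,0,0,0,-0.02,0,0,0,0,0,0,0,0,0,0,0,0,0,0,0]'
```

```text
time: 2.15
tool_pos: [0.5414, -0.1642, 0.0791]
ee_rot: [[0.997, 0.08, 0.001], [0.08, -0.997, -0.0], [0.001, 0.0, -1.0]]
ft_force: [-0.1, -0.6, 0.1]
gripper_width: -0.0003
finger_force: 0.0
```

```bash
python3 -m pendant '[0,0,0,0.007,0.016,0,0,0,0,0,0,0,0,0,0,0,0,0,0,0,0,0,0,0,0,0,0,0]'
```

```text
time: 2.55
tool_pos: [0.5434, -0.1588, 0.0786]
ee_rot: [[0.997, 0.081, 0.0], [0.081, -0.997, -0.0], [0.0, 0.0, -1.0]]
ft_force: [-0.0, 0.5, 0.5]
gripper_width: 0.0001
finger_force: 0.0
```

```bash
python3 -m pendant '[0,0,0,0,0,-0.01,0,0,0,0,0,0,-0.01,0,0,0,0,0,0,-0.01,0,0,0,0,0,0,-0.007,0,0,0,0,0,0,0,0,0,0,0,0,0,0,0]'; python3 -m pendant '[0,0,0,0,0,-0.004,0,0,0,0,0,0,-0.004,0,0,0,0,0,0,0,0]'
```

```text
time: 3.15
tool_pos: [0.543, -0.1589, 0.0671]
ee_rot: [[0.997, 0.08, -0.0], [0.08, -0.997, 0.0], [-0.0, -0.0, -1.0]]
ft_force: [-1.7, -0.0, 3.0]
gripper_width: -0.0002
finger_force: 1.3
time: 3.45
tool_pos: [0.5431, -0.1588, 0.0647]
ee_rot: [[0.997, 0.08, -0.0], [0.08, -0.997, 0.0], [-0.0, -0.0, -1.0]]
ft_force: [-2.4, -0.7, 3.1]
gripper_width: 0.0001
finger_force: 1.6
```

```bash
python3 -m pendant '[0,0,0,0,0,-0.003,0,0,0,0,0,0,0,0]'; python3 -m pendant '[0,0,0,0,0,-0.003,0,0,0,0,0,0,0,0]'
```

```text
time: 3.65
tool_pos: [0.5431, -0.1589, 0.0641]
ee_rot: [[0.997, 0.08, -0.0], [0.08, -0.997, 0.0], [-0.0, -0.0, -1.0]]
ft_force: [-4.5, 0.1, 10.9]
gripper_width: -0.0
finger_force: 5.7
time: 3.85
tool_pos: [0.5432, -0.1589, 0.0637]
ee_rot: [[0.997, 0.08, 0.0], [0.08, -0.997, -0.0], [0.0, 0.0, -1.0]]
ft_force: [-7.0, 2.0, 20.5]
gripper_width: -0.0004
finger_force: 10.4
```

It has bottomed, with the force rising steeply at 20 N. Now I let go, going up and then back towards the front.

```bash
python3 -m pendant '[0,0,0,0,0,0.01,0,0,0,0,0,0,0.04,0,0,0,0,-0.02,0,0.1,0,0,0,0,-0.06,0,0.14,0,0,0,0,-0.08,0,0.14,0,0,0,0,-0.08,0,0.14,0,0,0,0,-0.06,0,0.1,0,0,0,0,0,0,0,0,0,0,0,0,0,0,0,0,0,0,0,0,0,0]'
python3 - <<'E'
from h import *
cam('wrist','w2')
E
```

```text
time: 4.85
tool_pos: [0.4533, -0.1587, 0.2635]
ee_rot: [[0.997, 0.08, -0.0], [0.08, -0.997, 0.0], [-0.0, -0.0, -1.0]]
ft_force: [0.8, 0.6, -0.5]
gripper_width: -0.0001
finger_force: 0.0
```

View pics/w2.png

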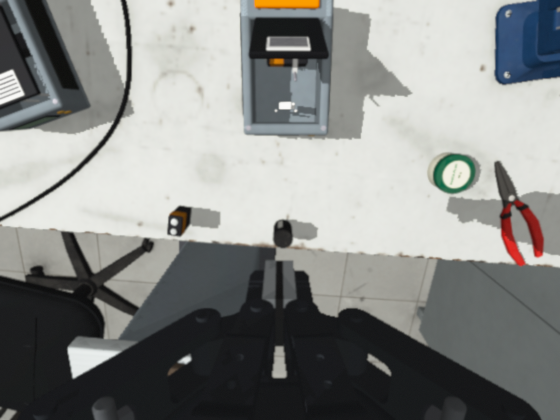

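The hatch is up: its underside and the battery bay show at (287,60) to (285,105), and the fingers are clear. I'll wait over a second and look once more.

```bash
python3 -m pendant '[0,0,0,0,0,0,0,0,0,0,0,0,0,0,0,0,0,0,0,0,0,0,0,0,0,0,0,0,0,0,0,0,0,0,0,0,0,0,0,0,0,0,0,0,0,0,0,0,0,0,0,0,0,0,0,0,0,0,0,0,0,0,0,0,0,0,0,0,0,0,0,0,0,0,0,0,0,0,0,0,0,0,0,0]';python3 -m pendant '[0,0,0,0,0,0,0,0,0,0,0,0,0,0,0,0,0,0,0,0,0,0,0,0,0,0,0,0,0,0,0,0,0,0,0]'
python3 - <<'E'
from h import *
cam('wrist','w3')
E
```

```text
time: 6.1
tool_pos: [0.4532, -0.1589, 0.264]
ee_rot: [[0.997, 0.08, 0.0], [0.08, -0.997, 0.0], [0.0, -0.0, -1.0]]
ft_force: [0.6, -0.6, -0.0]
gripper_width: 0.0001
finger_force: 0.0
time: 6.6
tool_pos: [0.4533, -0.1589, 0.264]
ee_rot: [[0.997, 0.08, 0.0], [0.08, -0.997, -0.0], [0.0, 0.0, -1.0]]
ft_force: [-0.5, 0.0, 0.3]
gripper_width: -0.0001
finger_force: 0.0
```

View pics/w3.png

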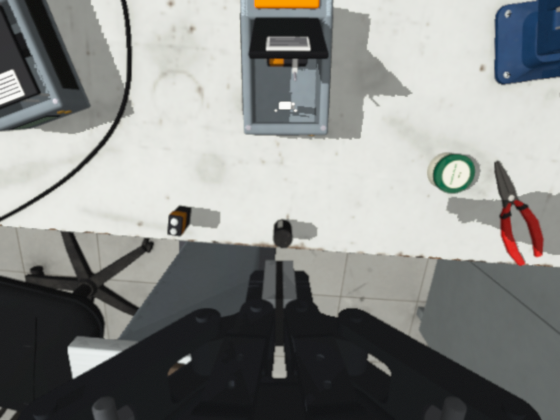

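The hatch is unchanged 1.7 s later, standing open at rest with everything else in place.

```bash
python3 -c "
from bench import manip
print(manip.hand_in())"
```

```text
the job is handed in; nothing more can be done
None
```

I pressed the amber logger's pad once until it bottomed (about 20 N) and let go. The hatch sprang open and looked unchanged over 1.7 s with the arm clear, the green logger's hatch was never touched, and I handed the job in; no verdict was returned.

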